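# Change over the battery packs

## Robot

A 6-joint arm with a two-finger parallel gripper is mounted at the origin on a cart in front of the work surface, level with it; the furniture and walls round the work are solid. World frame = base frame: x ahead of the robot, y to its left, z up, the work surface at z = 0. Lengths are in m, angles in degrees, forces in N, time in s.
With the tool pointing down it reaches from about 0.275 to 0.75 m from the base axis. Payload 10.2 kg.
Tool frame: the origin (TCP) lies on the mounting face of the last link; the fingertips stand 173 mm ahead of it and the grasp point (between the pads) lies 155 mm ahead of it; z points along the fingers, y is the line along which they close (so a half turn about z gives the same grasp; the last joint's range is limited). The gripper opens to 85 mm and grips with 20 to 120 N. Pads are 22 mm wide; open, the fingers measure 114 mm over their backs; the gripper's body (76 mm by 85 mm) begins 54 mm behind the grasp point. The pads swing forward as they close: fully open they stand 13 mm farther back than shut.
Start: joints at [-80.867, 17.928, 85.812, -0, 76.261, -12.8], TCP at [0.196, -0.487, 0.405] pointing down, gripper open.
Joint ranges: [-168.41, 168.41], [-55.51, 124.54], [10.69, 146.95], [-70.63, 250.63], [1, 178], [-165.06, 165.06]. Speed limits (degrees/s): [136.94, 136.94, 172.46, 180, 180, 180].

## Interface

Orientations are given as a 3x3 rotation matrix whose columns are the frame's x, y, z axes.
In Python, from workcell import bot gives the robot as it stands.
- The arm moves only by the tool step_hand, called after "Call:" as a command line: name --argument value ..., lists and objects as JSON in quotes. Schema: {"type":"object","properties":{"moves":{"type":"array","items":{"type":"array","prefixItems":[{"type":"number"},{"type":"array","items":{"type":"number"},"minItems":3,"maxItems":3},{"type":"number"}],"minItems":3,"maxItems":3},"minItems":1,"maxItems":20},"force":{"type":"number"},"only":{"type":"string"},"quiet":{"type":"boolean"},"lines":{"type":"string"}},"required":["moves"],"additionalProperties":false}. moves is a list of rows, 1 to 20 of them, each written [opening, [dx, dy, dz], turn]: the finger opening in m, then dx, dy, dz in shares of 1 m (1.0 is 1 m), then a turn about the tool's z in shares of pi rad (1.0 is pi rad); each row shifts and turns the commanded pose from where the row before left it, along the tool's axes as they then stand; what a row does not reach is not made up. A row lasts 1/8 s, in which the tool goes at most 0.0625 m and 10.7 degrees, less where a joint would pass 70% of its speed; a pose out of reach is approached as far as the arm can. The fingers move at their own pace and stop on an object; force is the grip in N (left out, the last holds). Time passes only in rows, so rows that do not move let the fingers close. The tool returns the time, the measured TCP pose, the force, the opening and the grip force at its end. only (a regular expression) keeps the lines of the reply that match it, lines (a string "A,B") keeps lines A to B, and quiet returns only ok. Input that does not fit is refused with a message, and nothing moves.
- bot.state(): the state, without advancing time (a new reading comes with each control period).
- bot.grab_frame(name): name is "scene" or "top"; returns the picture (420x560x3 uint8, red, green, blue); there is no depth.
- bot.calibration(name): a dict with "intrinsics" (3x3 intrinsics, pixels), "rvec" (rotation vector, rad) and "tvec" (3), from world to camera coordinates, as OpenCV has them. Camera axes: x right, y down, z forward; pixel columns grow to the right and rows downward; lengths in m; the calibration is good to about 2 mm. A picture is of the moment at which its call begins. calibration takes no time and is no camera call.
- bot.job_done(): hands the job in; it is judged then, once.
The state is a dict: "clock": time; "q": joint angles; "joint_velocities": joint speeds; "joint_torque": joint torques, N m; "ee_pos": TCP position; "orientation": TCP orientation; "wrist_force": force on the tool from outside, world axes, zero at the start; "ft_torque": the same for the moment, N m; "finger_gap": finger opening in m; "gripper_force": force on a finger pad.
Only numpy, scipy, OpenCV 4.12 (cv2) and the standard library are available. Lean on these libraries where they do the work, as an engineer would, in place of code of your own. Each camera call takes 0.05 s, during which the arm holds its last target. There are 200 camera calls.

## Task

The wide and the slim battery pack in the two chargers are full; their flat twins wait in two of the wooden cradles. Change them over, fully home and upright: each flat pack into the charger that held its twin, and each full pack into the cradle its flat twin came out of, with the spare cradle free for parking on the way but empty again at the end, for the pack that is still out in the drill. Set the packs in rather than dropping them, and do not knock over the jar of screws.

Things in the scene. Friction and masses are not known exactly. Their poses are not given: they have to be found in the camera images.
- wide_full: Black battery pack with grey top plate, wide kind, 0.4 kg +-25%, cap 88x56x32 mm (x, y, z), loose. Starts seated in the large charger (full). Origin on the stem's axis at the cap's underside: cap above it, stem below, tapering from 42x30 mm to 30x18 mm at its tip 36 mm down. x along the cap, y across, z up. Grip across y. Seats either way round; fully home its origin is 55 mm above the station's.
- wide_flat: Black battery pack with grey top plate, wide kind, 0.4 kg +-25%, cap 88x56x32 mm (x, y, z), loose. Starts seated in the open cradle (flat). Origin on the stem's axis at the cap's underside: cap above it, stem below, tapering from 42x30 mm to 30x18 mm at its tip 36 mm down. x along the cap, y across, z up. Grip across y. Seats either way round; fully home its origin is 55 mm above the station's.
- slim_full: Black battery pack with grey top plate, slim kind, 0.22 kg +-25%, cap 56x46x26 mm (x, y, z), loose. Starts seated in the small charger (full). Origin on the stem's axis at the cap's underside: cap above it, stem below, tapering from 42x30 mm to 30x18 mm at its tip 36 mm down. x along the cap, y across, z up. Grip across y. Seats either way round; fully home its origin is 55 mm above the station's.
- slim_flat: Black battery pack with grey top plate, slim kind, 0.22 kg +-25%, cap 56x46x26 mm (x, y, z), loose. Starts seated in the cheek cradle (flat). Origin on the stem's axis at the cap's underside: cap above it, stem below, tapering from 42x30 mm to 30x18 mm at its tip 36 mm down. x along the cap, y across, z up. Grip across y. Seats either way round; fully home its origin is 55 mm above the station's.
- large_charger: The larger charger, grey plastic with rounded edges, 118 (x) x 92 (y) mm, lead unplugged. Fixed. Origin: centre of underside, z up. Top is 55 mm above it, with a straight well on its axis for a pack's stem, 46 (x) x 34 (y) mm, 43 mm deep. 
- small_charger: The smaller charger, grey plastic with rounded edges, 104 (x) x 76 (y) mm. Fixed. Origin: centre of underside, z up. Top is 55 mm above it, with a straight well on its axis for a pack's stem, 46 (x) x 34 (y) mm, 43 mm deep. At both x ends of the top stands a cheek 12 mm high, 72 mm clear between them: only a slim cap seats; y sides open.
- open_cradle: Plain wooden cradle, block 94 (x) x 70 (y) mm on a 116x92 mm board; of the two plain ones, the one with a wide pack in it at the start. Fixed. Origin: centre of underside, z up. Top is 55 mm above it, with a straight well on its axis for a pack's stem, 46 (x) x 34 (y) mm, 43 mm deep. 
- cheek_cradle: Wooden cradle, board 116 (x) x 92 (y) mm, the one with end cheeks. Fixed. Origin: centre of underside, z up. Top is 55 mm above it, with a straight well on its axis for a pack's stem, 46 (x) x 34 (y) mm, 43 mm deep. At both x ends of the top stands a cheek 12 mm high, 72 mm clear between them: only a slim cap seats; y sides open.
- spare_cradle: Plain wooden cradle, same shape and size as the open cradle, empty at the start; either kind of pack seats in it. Fixed. Origin: centre of underside, z up. Top is 55 mm above it, with a straight well on its axis for a pack's stem, 46 (x) x 34 (y) mm, 43 mm deep. 
- screw_jar: Glass jar of screws with a grey metal lid, standing on the saw table beyond the cradles, 62 mm across, 80 mm high, loose. Origin: centre of its underside, z up.
Mind the look-alikes: they are no part of the job. Leave any red look-alike of the slim_full alone.

How it is judged:
By the outcome, as a careful person would: the job done as asked, in the order asked, and still so for the second after the job is handed in, with the robot touching nothing.
It also fails if it takes over 123 s, if anything falls off the work surface, if the arm or the gripper's body presses on something with over 40 N, if the wrist force passes 120 N, or if a joint passes its speed limit or range.

## Working session

There is one attempt and no reset: what is moved stays moved. The work goes in short steps, Python scripts to look and compute and a tool call to move; the robot and the scene stay as the last step left them, time stands still between calls to the robot, and variables do not carry over. Pictures are saved under pics/ and viewed, at most 14 in all, crops included, and the job is handed in when it is done.

```bash
mkdir -p pics
```

Run:
```python
from workcell import bot
import cv2
for n in("scene","top"):
    f=bot.grab_frame(n); cv2.imwrite(f"pics/{n}0.png",cv2.resize(f[:,:,::-1],(800,600),interpolation=cv2.INTER_CUBIC))
    c=bot.calibration(n); R=cv2.Rodrigues(c["rvec"])[0]; print(n,c["intrinsics"],(-R.T@c["tvec"].reshape(3)),R)
s=bot.state();print(s)
```

```text
scene [[476.77975785   0.         277.30152265]
 [  0.         476.77975785 213.59273857]
 [  0.           0.           1.        ]] [-0.36458847  0.64575198  0.71950142] [[-0.57474765 -0.81802821  0.02224819]
 [-0.40791191  0.26281871 -0.87437647]
 [ 0.70941737 -0.51162112 -0.48473788]]
top [[476.51153743   0.         281.12985871]
 [  0.         476.51153743 205.46166302]
 [  0.           0.           1.        ]] [ 0.30968191 -0.08210562  1.44605445] [[ 0.08389441 -0.99645783 -0.00578968]
 [-0.97590936 -0.08098729 -0.20258819]
 [ 0.2014017   0.02264622 -0.97924691]]
{'clock': 0.1, 'q': array([-8.08668868e+01,  1.79550315e+01,  8.58502750e+01,  2.51565154e-03,
        7.62600919e+01, -1.28003192e+01]), 'joint_velocities': array([-0.07653056, -0.1683059 , -0.18351489, -0.01886644,  0.01599451,
       -0.02533561]), 'joint_torque': array([ 2.79280168e-03, -4.12898469e+01, -2.60142589e+01, -1.29546406e-04,
        3.02601504e-03, -3.21924738e-06]), 'ee_pos': array([ 0.19608498, -0.48696654,  0.4041989 ]), 'orientation': array([[ 9.27622380e-01,  3.73519344e-01, -1.39066279e-04],
       [ 3.73519254e-01, -9.27621734e-01,  1.13371559e-03],
       [ 2.94463800e-04, -1.10360388e-03, -9.99999348e-01]]), 'wrist_force': array([0.41172667, 0.04806339, 0.49065498]), 'ft_torque': array([ 0.02406599,  0.04784179, -0.04315837]), 'gripper_force': 0.0, 'finger_gap': 0.08555342573341825}
```

View pics/top0.png

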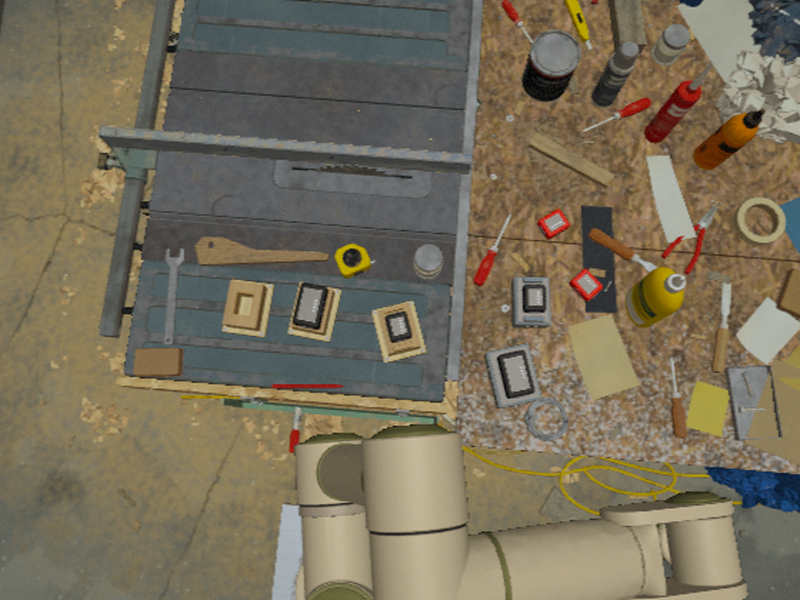

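View pics/scene0.png

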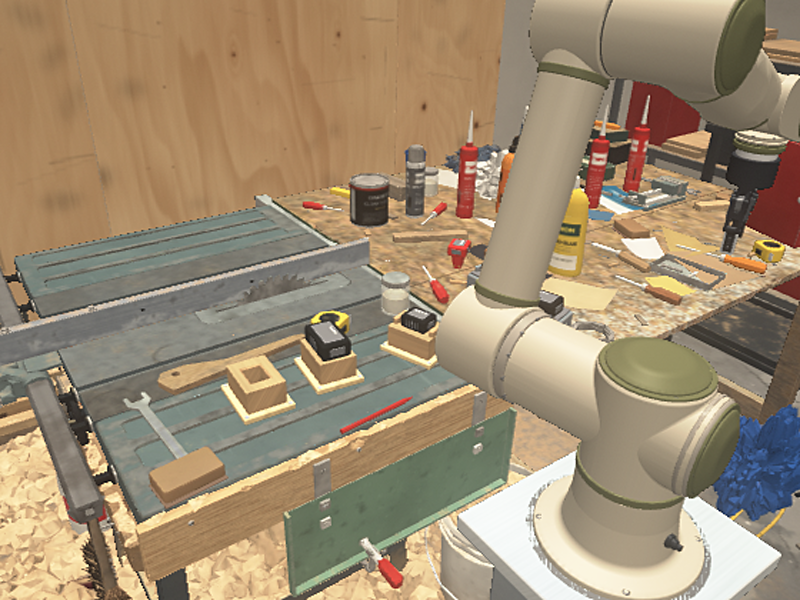

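The top view shows, left to right:
- Spare cradle, empty, at (245,305).
- Open cradle with a wide pack at (313,307).
- Cheek cradle with a slim pack at (400,325).
- Large charger at (514,372).
- Small charger at (533,298).
- Jar at (428,262).

The red look-alikes at (553,222) and (586,285) are not black, so I leave them alone. Next is an enlarged crop to confirm and measure.

Run:
```python
from workcell import bot
import cv2,numpy as np
f=bot.grab_frame("top"); cv2.imwrite("pics/top_raw.png",f[:,:,::-1])
g=f[:,:,::-1]
a=cv2.resize(g[188:262,150:305],None,fx=5,fy=5,interpolation=cv2.INTER_CUBIC)
b=cv2.resize(g[185:290,330:430],None,fx=5.7,fy=5.7,interpolation=cv2.INTER_CUBIC)
cv2.imwrite("pics/ca.png",a);cv2.imwrite("pics/cb.png",b)
print(a.shape,b.shape)
```

```text
(370, 775, 3) (598, 570, 3)
```

View pics/ca.png

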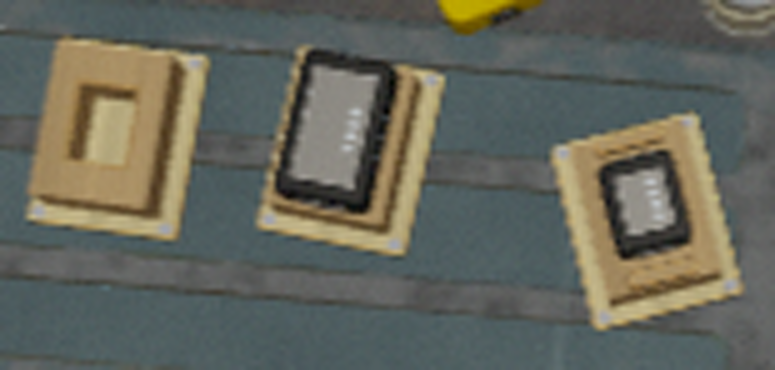

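View pics/cb.png

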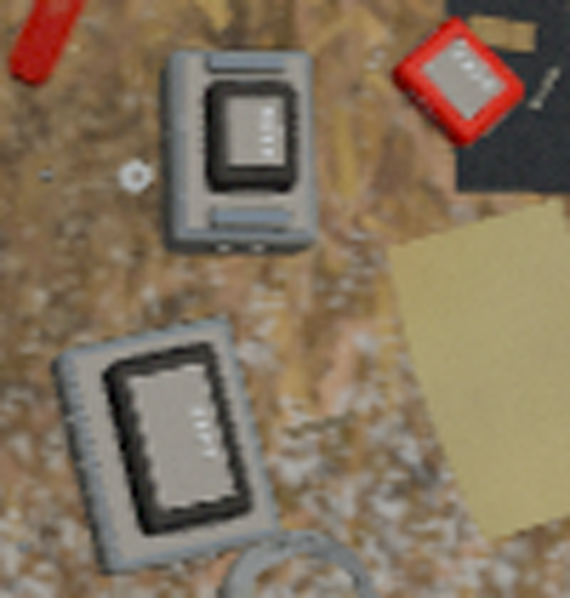

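The crops confirm four black packs: wide in the open cradle, slim in the cheek cradle, slim in the small charger and wide in the large charger. The red one at (457,82) in the second crop is the look-alike. I now turn the cap corners into poses.

Create h.py:
```python
from workcell import bot
import cv2,numpy as np
def unproj(cam,px,z):
    c=bot.calibration(cam);R=cv2.Rodrigues(c["rvec"])[0];t=c["tvec"].reshape(3)
    d=np.c_[np.array(px,float),np.ones(len(px))]@np.linalg.inv(c["intrinsics"]).T@R
    o=-R.T@t
    return (o+d*((z-o[2])/d[:,2])[:,None])[:,:2]
def show(n,P):
    c=P.mean(0); L=(P[3]+P[2]-P[0]-P[1])/2; W=(P[1]+P[2]-P[0]-P[3])/2  # L long/vertical, W
    a=np.degrees(np.arctan2(-L[1],-L[0])); b=np.degrees(np.arctan2(-W[0],W[1]))
    print(n,c.round(4),"L,W mm",(1e3*np.linalg.norm(L)).round(1),(1e3*np.linalg.norm(W)).round(1),"yawL",a.round(1),"yawW",(b+180 if b<-90 else b-180 if b>90 else b).round(1),"r",np.hypot(*c).round(3))
```

Run:
```python
from h import *
A=lambda p:(np.array(p,float)+.5)/5-.5+[150,188]
B=lambda p:(np.array(p,float)+.5)/5.7-.5+[330,185]
D={"spare top":(A([(60,38),(180,52),(155,212),(30,200)]),.055),
"spare well":(A([(83,83),(137,88),(127,167),(69,160)]),.055),
"open cap":(A([(304,46),(397,62),(370,213),(276,196)]),.087),
"open plate":(A([(313,65),(377,72),(351,192),(288,180)]),.087),
"cheek cap":(A([(600,165),(672,150),(693,243),(620,260)]),.081),
"small cap":(B([(205,82),(298,80),(296,190),(205,192)]),.081),
"large cap":(B([(105,368),(212,343),(250,510),(145,535)]),.087)}
for n,(p,z) in D.items(): show(n,unproj("top",p,z))
# automatic plates
f=cv2.imread("pics/top_raw.png"); hsv=cv2.cvtColor(f,cv2.COLOR_BGR2HSV)
F=6; big=cv2.resize(f,None,fx=F,fy=F,interpolation=cv2.INTER_CUBIC).max(2)
for n in ["open cap","cheek cap","small cap","large cap"]:
    p,z=D[n]; m=np.zeros(big.shape,np.uint8)
    q=p.mean(0)+(p-p.mean(0))*.92; cv2.fillPoly(m,[np.int32((q+.5)*F)],255)
    m[(big<95)]=0; m=cv2.morphologyEx(m,cv2.MORPH_OPEN,np.ones((9,9)))
    cs=cv2.findContours(m,0,2)[0];c=max(cs,key=cv2.contourArea)
    P=unproj("top",(c[:,0]+.5)/F-.5,z)
    r=cv2.minAreaRect(np.float32(P*1000)); print(n,np.round(r[0],1),np.round(r[1],1),round(r[2],1))
```

```text
spare top [0.5471 0.2753] L,W mm 98.2 73.8 yawL -2.1 yawW -1.4 r 0.612
spare well [0.5473 0.2767] L,W mm 47.5 33.7 yawL -1.1 yawW -1.4 r 0.613
open cap [0.5505 0.1331] L,W mm 90.0 55.5 yawL -3.9 yawW -5.4 r 0.566
open plate [0.5513 0.1359] L,W mm 70.7 37.5 yawL -5.7 yawW -3.8 r 0.568
cheek cap [ 0.5221 -0.0497] L,W mm 56.3 43.0 yawL 17.0 yawW 17.3 r 0.524
small cap [ 0.604  -0.3203] L,W mm 57.5 47.1 yawL 2.1 yawW 6.0 r 0.684
large cap [ 0.4459 -0.2899] L,W mm 84.6 54.6 yawL 16.1 yawW 17.9 r 0.532
open cap [551.8 135.4] [39.9 69. ] 84.5
cheek cap [523.9 -48.5] [37.1 30.8] 19.0
small cap [ 606.9 -322.1] [35.3 30.1] 4.7
large cap [ 447.3 -291.3] [69.5 40.7] 16.6
```

Create fit.py:
```python
from h import *
from scipy.optimize import minimize
F=6
def proj(cam,P):
    c=bot.calibration(cam);return cv2.projectPoints(np.float64(P),c["rvec"],c["tvec"],c["intrinsics"],None)[0][:,0]
def box(x,y,a,lx,ly,z0,z1):
    r=.004;o=[]
    for sx,sy in((1,1),(-1,1),(-1,-1),(1,-1)):
        o+=[(sx*(lx/2-r),sy*ly/2),(sx*lx/2,sy*(ly/2-r))]
    o=np.array(o);R=np.array([[np.cos(a),-np.sin(a)],[np.sin(a),np.cos(a)]]);o=o@R.T+[x,y]
    return np.vstack([np.c_[o,np.full(8,z)] for z in(z0,z1)])
def hull(cam,P,shape):
    m=np.zeros(shape,np.uint8);h=cv2.convexHull(np.float32((proj(cam,P)+.5)*F))
    cv2.fillPoly(m,[np.int32(h*16)],1,shift=4);return m
def fit(name,cams,imgs,x,y,yaw,lx,ly,h,thr=75):
    res=[]
    for cam in cams:
        f=imgs[cam];ctr=proj(cam,[(x,y,.055+h/2)])[0];o=np.int32(ctr)-30
        g=cv2.resize(f[o[1]:o[1]+60,o[0]:o[0]+60],None,fx=F,fy=F,interpolation=cv2.INTER_CUBIC).max(2)
        d=(g<thr).astype(np.uint8);near=cv2.dilate(np.ones(1),np.ones(1))
        def hm(v,s=0):
            m=np.zeros(d.shape,np.uint8);P=proj(cam,box(v[0]/1e3,v[1]/1e3,np.radians(v[2]),lx+s,ly+s,.055,.055+h))-o
            cv2.fillPoly(m,[np.int32(cv2.convexHull(np.float32((P+.5)*F))*16)],1,shift=4);return m
        v0=np.array([x*1e3,y*1e3,yaw]);d&=hm(v0,.016)
        n,l,st,_=cv2.connectedComponentsWithStats(d);k=1+np.argmax(st[1:,4]);d=(l==k).astype(np.uint8)
        t=np.zeros_like(d);c=cv2.findContours(d,0,2)[0];cv2.fillPoly(t,[cv2.convexHull(np.vstack(c))],1)
        r=minimize(lambda v:(hm(v)^t).sum(),v0,method="Nelder-Mead",options=dict(initial_simplex=v0+np.array([[0,0,0],[4,0,0],[0,4,0],[0,0,5]]),xatol=.05))
        print(name,cam,r.x.round(1),"xor/area",(r.fun/t.sum()).round(3),"area ratio",(hm(r.x).sum()/t.sum()).round(2))
```

Run:
```python
from fit import *
im={c:bot.grab_frame(c) for c in("top","scene")}
fit("open",("top","scene"),im,.551,.134,-5.5,.088,.056,.032)
fit("cheek",("top","scene"),im,.523,-.049,17.5,.056,.046,.026)
fit("small",("top",),im,.6055,-.321,4.7,.056,.046,.026)
fit("large",("top",),im,.4465,-.290,17,.088,.056,.032)
print("jar",unproj("top",[(428/1.4286,260/1.4286)],.08))
# spare via scene: block top corners
f=im["scene"][:,:,::-1]; cv2.imwrite("pics/cs.png",cv2.resize(f[205:305,145:320],None,fx=4.5,fy=4.5,interpolation=cv2.INTER_CUBIC))
```

```text
open top [552.7 135.6  -7.8] xor/area 0.065 area ratio 1.06
open scene [554.8 134.3  -7.5] xor/area 0.092 area ratio 0.96
cheek top [523.8 -47.3  18.1] xor/area 0.098 area ratio 1.1
cheek scene [522.7 -45.6  15.3] xor/area 0.185 area ratio 1.18
small top [ 606.2 -320.5    1.9] xor/area 0.13 area ratio 1.13
large top [ 447.2 -291.    17.3] xor/area 0.066 area ratio 1.07
jar [[ 0.66575984 -0.09898163]]
```

View pics/cs.png

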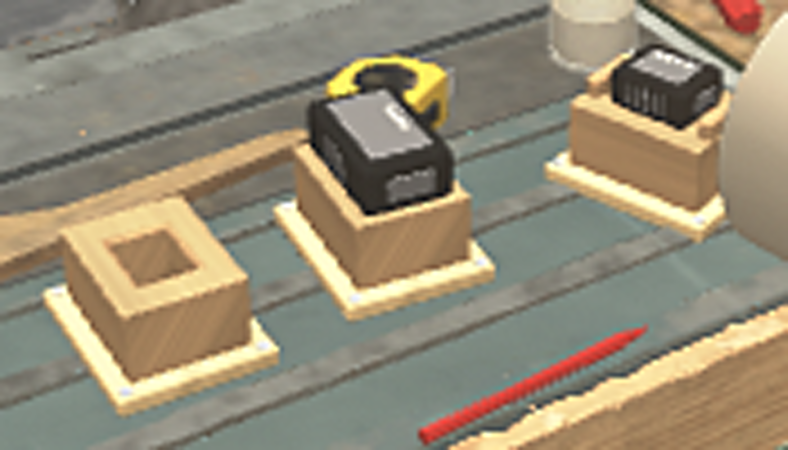

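The scene crop shows the spare cradle's block-top corners at (63,235), (182,198), (248,278) and (130,318). I'll cross-check the spare pose and the yaws using the boards and charger edges.

Run:
```python
from h import *
S=lambda p:(np.array(p,float)+.5)/4.5-.5+[145,205]
A=lambda p:(np.array(p,float)+.5)/5-.5+[150,188]
B=lambda p:(np.array(p,float)+.5)/5.7-.5+[330,185]
# order: far-left, far-right, near-right, near-left
show("spare top scene",unproj("scene",S([(63,235),(182,198),(248,278),(130,318)]),.055))
show("spare well scene",unproj("scene",S([(103,246),(164,229),(199,270),(140,288)]),.055))
def ang(n,p,z,long):
    P=unproj("top",p,z);d=P[1]-P[0];a=np.degrees(np.arctan2(d[1],d[0]));a=a if long else a+90
    print(n,((a+90)%180-90).round(1))
ang("spare board R",A([(175,240),(208,60)]),.01,1);ang("spare board B",A([(28,222),(175,240)]),.01,0)
ang("open board R",A([(403,255),(444,75)]),.01,1);ang("open board B",A([(257,228),(403,255)]),.01,0)
ang("cheek board R",A([(745,292),(692,113)]),.01,1);ang("cheek board L",A([(597,328),(552,152)]),.01,1);ang("cheek B",A([(597,328),(745,292)]),.01,0)
P=unproj("top",A([(552,152),(692,113),(745,292),(597,328)]),.01);show("cheek board",P)
ang("large L",B([(105,572),(55,360)]),.03,1);ang("large B",B([(105,572),(278,530)]),.03,0)
ang("small R",B([(317,235),(314,60)]),.05,1);ang("small L",B([(168,240),(167,62)]),.05,1);ang("small top",B([(185,52),(308,52)]),.055,0)
```

```text
spare top scene [0.5413 0.2808] L,W mm 89.4 68.1 yawL -1.8 yawW -1.4 r 0.61
spare well scene [0.5407 0.2835] L,W mm 46.1 33.7 yawL -0.5 yawW -4.3 r 0.611
spare board R -3.2
spare board B -2.2
open board R -6.8
open board B -5.7
cheek board R 20.9
cheek board L 19.4
cheek B 18.5
cheek board [ 0.5232 -0.0489] L,W mm 113.1 90.6 yawL 20.2 yawW 19.5 r 0.525
large L 16.7
large B 18.2
small R 3.3
small L 3.2
small top 4.7
```

The two cameras disagree by 6 mm on the spare, so I check with overlays.

Run:
```python
from fit import *
im={c:bot.grab_frame(c) for c in("top","scene")}
st={"spare":(.5445,.279,-2.2,.094,.070,.055,.055),"open":(.552,.135,-6.3,.088,.056,.055,.087),"cheek":(.5235,-.048,19,.056,.046,.055,.081)}
def rect(x,y,a,lx,ly,z):
    a=np.radians(a);R=np.array([[np.cos(a),-np.sin(a)],[np.sin(a),np.cos(a)]])
    o=np.array([(1,1),(-1,1),(-1,-1),(1,-1)])*[lx/2,ly/2]@R.T+[x,y];return np.c_[o,np.full(4,z)]
out=[]
for cam,(x0,y0,w,h),F in(("scene",(145,205,175,75),4.5),("top",(150,188,155,66),4.5)):
    g=cv2.resize(im[cam][y0:y0+h,x0:x0+w,::-1],None,fx=F,fy=F,interpolation=cv2.INTER_CUBIC)
    for n,(x,y,a,lx,ly,z0,z1) in st.items():
        for R in [rect(x,y,a,lx,ly,z1),rect(x,y,a,.116,.092,0.0)]+([rect(x,y,a,.046,.034,.055)] if n=="spare" else []):
            p=(proj(cam,R)-[x0,y0]+.5)*F; cv2.polylines(g,[np.int32(p*16)],True,(0,0,255),1,cv2.LINE_AA,4)
    out.append(cv2.copyMakeBorder(g,0,0,0,790-g.shape[1],0))
o=np.vstack(out)[:600];cv2.imwrite("pics/ov.png",o);print(o.shape)
```

```text
(600, 790, 3)
```

View pics/ov.png

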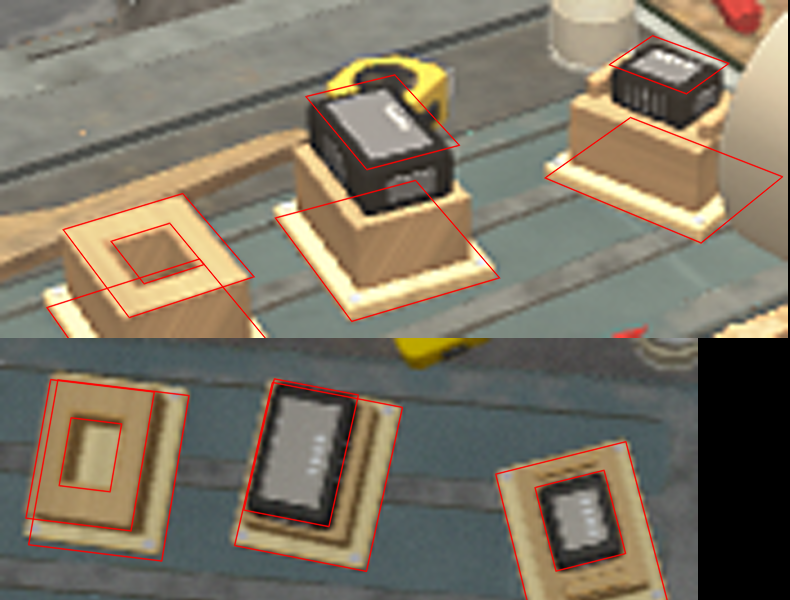

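The overlays agree to about 2 mm and the boards fit at z=0. First up is wide_flat, from the open cradle to the spare.

Create go.py:
```python
import sys,numpy as np
from workcell import bot
ST={"spare":(.5448,.278,-2.2),"open":(.552,.135,-6.3),"cheek":(.5235,-.048,19),"small":(.606,-.321,3.8),"large":(.447,-.291,17)}
def go(n,z,off=(0,0,0)):
    x,y,a=np.array(ST[n])+off;s=bot.state();R=s["orientation"]
    yaw=np.degrees(np.arctan2(R[1,0],R[0,0]));turn=yaw-a
    b=np.radians(a);X=np.array([np.cos(b),np.sin(b)]);Y=np.array([np.sin(b),-np.cos(b)])
    d=np.array([x,y])-s["ee_pos"][:2]
    print(n,"turn %.2f"%turn,"dx %.4f dy %.4f dz %.4f"%(X@d,Y@d,s["ee_pos"][2]-z),"dist %.3f"%np.linalg.norm(d),"t",s["clock"])
if __name__=="__main__": go(sys.argv[1],float(sys.argv[2]))
```

```bash
python3 go.py open .28
```

```text
open turn 28.23 dx 0.2855 dy -0.6573 dz 0.1246 dist 0.717 t 0.35
```

The rows are not in the units I measure in: turns go in shares of pi rad. I convert before sending: 9.43 degrees / 180 = 0.0524.

Call:
step_hand --moves '[[0.085,[0,0,0.01],0.0522],[0.085,[0,0,0.01],0.0522],[0.085,[0,0,0.01],0.0524],[0.085,[0.022,-0.0505,0.007],0],[0.085,[0.022,-0.0505,0.007],0],[0.085,[0.022,-0.0505,0.007],0],[0.085,[0.022,-0.0505,0.007],0],[0.085,[0.022,-0.0505,0.007],0],[0.085,[0.022,-0.0505,0.007],0],[0.085,[0.022,-0.0505,0.007],0],[0.085,[0.022,-0.0505,0.007],0],[0.085,[0.022,-0.0505,0.007],0],[0.085,[0.022,-0.0505,0.007],0],[0.085,[0.022,-0.0505,0.007],0],[0.085,[0.022,-0.0505,0.007],0],[0.085,[0.0215,-0.0513,0.01],0],[0.085,[0,0,0],0]]' --force 40

```text
clock: 2.48
ee_pos: [0.5524, 0.1377, 0.2795]
orientation: [[0.994, -0.106, -0.001], [-0.106, -0.994, 0.0], [-0.001, -0.0, -1.0]]
wrist_force: [-0.4, 0.9, 0.0]
finger_gap: 0.085
gripper_force: 0.0
```

```bash
python3 go.py open .229
```

```text
open turn 0.22 dx -0.0001 dy 0.0027 dz 0.0505 dist 0.003 t 2.475
```

Call:
step_hand --moves '[[0.085,[0,0,0.02],0],[0.085,[0,0,0.02],0],[0.085,[0,0,0],0]]'

```text
clock: 2.85
ee_pos: [0.5515, 0.1343, 0.2398]
orientation: [[0.994, -0.11, -0.003], [-0.11, -0.994, -0.0], [-0.003, 0.001, -1.0]]
wrist_force: [-0.5, 0.4, 0.2]
finger_gap: 0.0851
gripper_force: 0.0
```

```bash
python3 go.py open .229
```

```text
open turn -0.04 dx 0.0004 dy -0.0007 dz 0.0108 dist 0.001 t 2.85
```

Call:
step_hand --moves '[[0.085,[0,0,0.0105],0],[0.085,[0,0,0],0],[0.05,[0,0,0],0],[0.05,[0,0,0],0],[0.05,[0,0,0],0],[0.05,[0,0,0],0]]' --force 40

```text
clock: 3.6
ee_pos: [0.5521, 0.1351, 0.2308]
orientation: [[0.994, -0.11, 0.001], [-0.11, -0.994, 0.0], [0.001, -0.0, -1.0]]
wrist_force: [-0.6, 1.0, 5.8]
finger_gap: 0.0556
gripper_force: 44.5
```

Call:
step_hand --moves '[[0.05,[0,0,-0.01],0],[0.05,[0,0,-0.02],0],[0.05,[0,0,-0.03],0],[0.05,[0,0,-0.03],0],[0.05,[0,0,0],0]]'

```text
clock: 4.22
ee_pos: [0.5521, 0.135, 0.3219]
orientation: [[0.994, -0.11, 0.004], [-0.11, -0.994, 0.0], [0.004, -0.0, -1.0]]
wrist_force: [-1.1, -0.1, -5.1]
finger_gap: 0.0555
gripper_force: 43.7
```

```bash
python3 go.py spare .3
```

```text
spare turn -4.09 dx -0.0128 dy -0.1426 dz 0.0219 dist 0.143 t 4.225
```

Scaled: -4.09 degrees / 180 = -0.0227.

Call:
step_hand --moves '[[0.05,[0,0,0],-0.0227],[0.05,[-0.0042,-0.0475,0],0],[0.05,[-0.0043,-0.0475,0.01],0],[0.05,[-0.0043,-0.0476,0.01],0],[0.05,[0,0,0],0],[0.05,[0,0,0],0]]'

```text
clock: 4.97
ee_pos: [0.5446, 0.2776, 0.2989]
orientation: [[0.999, -0.038, -0.002], [-0.038, -0.999, -0.001], [-0.002, 0.001, -1.0]]
wrist_force: [1.4, -0.2, -3.7]
finger_gap: 0.0553
gripper_force: 44.4
```

```bash
python3 go.py spare .232
```

Run:
```python
from h import *
f={c:bot.grab_frame(c)[:,:,::-1] for c in("top","scene")}
a=cv2.resize(f["scene"][170:290,130:230],None,fx=4,fy=4,interpolation=2);b=cv2.resize(f["top"][180:300,130:230],None,fx=4,fy=4,interpolation=2)
cv2.imwrite("pics/p1.png",np.hstack([a,b]))
```

```text
spare turn -0.00 dx 0.0002 dy -0.0004 dz 0.0669 dist 0.000 t 4.975
```

View pics/p1.png

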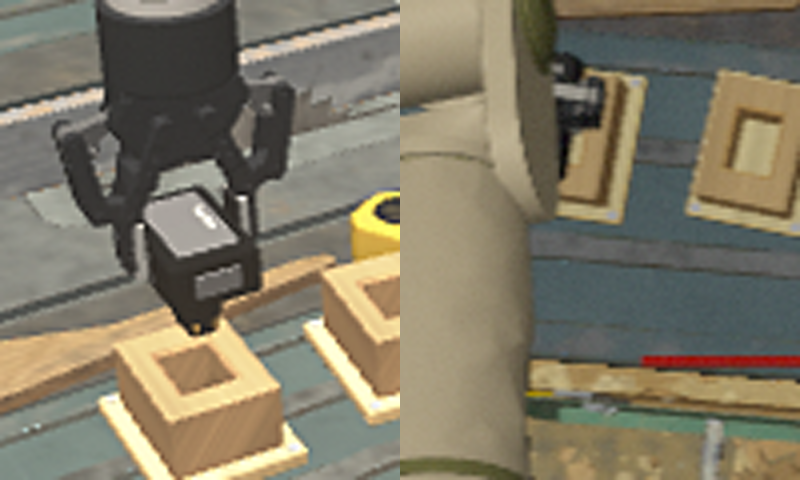

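The pack hangs straight above the spare well, and the open cradle's empty well is visible. I lower with force checks.

Call:
step_hand --moves '[[0.05,[0,0,0.02],0],[0.05,[0,0,0.015],0],[0.05,[0,0,0.01],0],[0.05,[0,0,0.007],0],[0.05,[0,0,0],0]]'

```text
clock: 5.7
ee_pos: [0.5447, 0.2779, 0.2479]
orientation: [[0.999, -0.039, -0.0], [-0.039, -0.999, -0.0], [-0.0, 0.0, -1.0]]
wrist_force: [-0.1, -0.0, -3.2]
finger_gap: 0.0553
gripper_force: 44.4
```

```bash
python3 go.py spare .231
```

```text
spare turn -0.01 dx 0.0001 dy -0.0001 dz 0.0169 dist 0.000 t 5.7
```

Call:
step_hand --moves '[[0.05,[0,0,0.006],0],[0.05,[0,0,0.006],0],[0.05,[0,0,0],0]]'

```text
clock: 6.08
ee_pos: [0.545, 0.2779, 0.2361]
orientation: [[0.999, -0.039, 0.001], [-0.039, -0.999, 0.0], [0.001, -0.0, -1.0]]
wrist_force: [2.9, 0.4, -4.1]
finger_gap: 0.0554
gripper_force: 44.4
```

Call:
step_hand --moves '[[0.05,[0,0,0.003],0],[0.05,[0,0,0.0015],0],[0.05,[0,0,0],0],[0.05,[0,0,0],0]]'

```text
clock: 6.58
ee_pos: [0.5452, 0.278, 0.2324]
orientation: [[0.999, -0.039, 0.003], [-0.039, -0.999, 0.001], [0.003, -0.001, -1.0]]
wrist_force: [6.6, 1.0, -0.6]
finger_gap: 0.0554
gripper_force: 45.0
```

Call:
step_hand --moves '[[0.05,[0.0015,0,0],0],[0.05,[0,0,0.0015],0],[0.05,[0,0,0],0],[0.05,[0,0,0],0]]'

```text
clock: 7.08
ee_pos: [0.5461, 0.2779, 0.2308]
orientation: [[0.999, -0.038, -0.0], [-0.038, -0.999, -0.0], [-0.0, 0.0, -1.0]]
wrist_force: [-1.2, -2.0, 5.4]
finger_gap: 0.0556
gripper_force: 45.5
```

Call:
step_hand --moves '[[0.065,[0,0,0],0],[0.085,[0,0,0],0],[0.085,[0,0,0],0],[0.085,[0,0,-0.03],0],[0.085,[0,0,-0.04],0],[0.085,[0,0,0],0]]'

```text
clock: 7.82
ee_pos: [0.5465, 0.2781, 0.3032]
orientation: [[0.999, -0.038, 0.005], [-0.038, -0.999, 0.002], [0.005, -0.002, -1.0]]
wrist_force: [-0.6, 0.1, -0.0]
finger_gap: 0.0847
gripper_force: 0.0
```

```bash
python3 go.py large .29
```

```text
large turn -19.20 dx -0.2616 dy 0.5152 dz 0.0132 dist 0.578 t 7.825
```

Scaled: -9.6 degrees / 180 = -0.0533.

Call:
step_hand --moves '[[0.085,[0,0,0],-0.0533],[0.085,[0,0,0],-0.0533],[0.085,[-0.0261,0.0515,0],0],[0.085,[-0.0261,0.0515,0],0],[0.085,[-0.0261,0.0515,0],0],[0.085,[-0.0261,0.0515,0],0],[0.085,[-0.0261,0.0515,0],0],[0.085,[-0.0261,0.0515,0],0],[0.085,[-0.0261,0.0515,0],0],[0.085,[-0.0261,0.0515,0],0],[0.085,[-0.0261,0.0515,0],0],[0.085,[-0.0267,0.0517,0.01],0],[0.085,[0,0,0],0],[0.085,[0,0,0.02],0],[0.085,[0,0,0.02],0],[0.085,[0,0,0],0]]'

```text
clock: 9.82
ee_pos: [0.4465, -0.2902, 0.2488]
orientation: [[0.956, 0.293, -0.003], [0.293, -0.956, 0.003], [-0.002, -0.003, -1.0]]
wrist_force: [0.4, 0.2, 0.4]
finger_gap: 0.0852
gripper_force: 0.0
```

```bash
python3 go.py large .232
```

```text
large turn 0.04 dx 0.0003 dy 0.0010 dz 0.0168 dist 0.001 t 9.825
```

Call:
step_hand --moves '[[0.085,[0,0.0005,0.0168],0],[0.085,[0,0,0],0],[0.05,[0,0,0],0],[0.05,[0,0,0],0],[0.05,[0,0,0],0],[0.05,[0,0,0],0]]' --force 40

```text
clock: 10.58
ee_pos: [0.4468, -0.2917, 0.234]
orientation: [[0.956, 0.292, 0.001], [0.292, -0.956, -0.001], [0.0, 0.001, -1.0]]
wrist_force: [-0.6, 0.0, 5.1]
finger_gap: 0.0554
gripper_force: 44.2
```

Run:
```python
from h import *
f={c:bot.grab_frame(c)[:,:,::-1] for c in("top","scene")}
a=cv2.resize(f["scene"][205:305,145:265],None,fx=3.3,fy=3.3,interpolation=2);b=cv2.resize(f["top"][180:280,150:270],None,fx=3.3,fy=3.3,interpolation=2)
cv2.imwrite("pics/p2.png",np.hstack([a,b]))
```

```text
(no output)
```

View pics/p2.png

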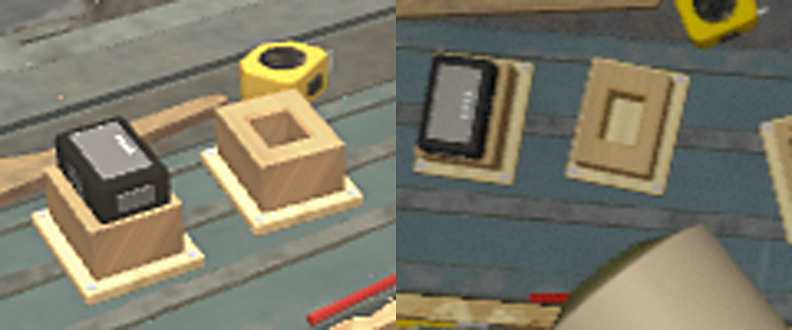

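wide_flat sits flush and upright in the spare, and the open cradle is empty. Lifting wide_full out of the large charger.

Call:
step_hand --moves '[[0.05,[0,0,-0.01],0],[0.05,[0,0,-0.02],0],[0.05,[0,0,-0.03],0],[0.05,[0,0,-0.03],0],[0.05,[0,0,0],0]]'

```text
clock: 11.3
ee_pos: [0.4468, -0.2918, 0.3251]
orientation: [[0.956, 0.292, 0.003], [0.292, -0.956, -0.003], [0.002, 0.004, -1.0]]
wrist_force: [0.6, -0.5, -4.0]
finger_gap: 0.055
gripper_force: 43.6
```

```bash
python3 go.py open .302
```

```text
open turn 23.29 dx 0.0577 dy -0.4358 dz 0.0231 dist 0.440 t 11.3
```

Scaled: 7.8 degrees / 180 = 0.0433.

Call:
step_hand --moves '[[0.05,[0,0,0],0.0433],[0.05,[0,0,0],0.0433],[0.05,[0,0,0],0.0427],[0.05,[0.0072,-0.0545,0],0],[0.05,[0.0072,-0.0545,0],0],[0.05,[0.0072,-0.0545,0],0],[0.05,[0.0072,-0.0545,0],0],[0.05,[0.0072,-0.0545,0],0],[0.05,[0.0072,-0.0545,0],0],[0.05,[0.0072,-0.0545,0],0],[0.05,[0.0073,-0.0543,0],0],[0.05,[0,0,0.02],0],[0.05,[0,0,0.01],0],[0.05,[0,0,0],0],[0.05,[0,0,0],0]]'

```text
clock: 13.18
ee_pos: [0.552, 0.1346, 0.2938]
orientation: [[0.994, -0.111, 0.001], [-0.111, -0.994, 0.0], [0.001, -0.0, -1.0]]
wrist_force: [0.8, -0.7, -2.8]
finger_gap: 0.0552
gripper_force: 44.1
```

```bash
python3 go.py open .234
```

```text
open turn -0.06 dx -0.0001 dy -0.0004 dz 0.0598 dist 0.000 t 13.175
```

Call:
step_hand --moves '[[0.05,[0,-0.0004,0.02],0],[0.05,[0,0,0.02],0],[0.05,[0,0,0],0]]'

```text
clock: 13.55
ee_pos: [0.5518, 0.1351, 0.2529]
orientation: [[0.994, -0.11, -0.002], [-0.11, -0.994, -0.0], [-0.002, 0.0, -1.0]]
wrist_force: [0.1, -0.2, -3.0]
finger_gap: 0.0551
gripper_force: 44.1
```

Call:
step_hand --moves '[[0.05,[0,0,0.01],0],[0.05,[0,0,0.005],0],[0.05,[0,0,0],0],[0.05,[0,0,0],0]]'

```text
clock: 14.05
ee_pos: [0.552, 0.1355, 0.2387]
orientation: [[0.994, -0.11, 0.001], [-0.11, -0.994, 0.0], [0.001, -0.0, -1.0]]
wrist_force: [1.2, -0.6, -3.2]
finger_gap: 0.0551
gripper_force: 44.3
```

Call:
step_hand --moves '[[0.05,[0,0,0.003],0],[0.05,[0,0,0.002],0],[0.05,[0,0,0],0],[0.05,[0,0,0],0]]'

```text
clock: 14.55
ee_pos: [0.5519, 0.1355, 0.234]
orientation: [[0.994, -0.11, 0.0], [-0.11, -0.994, -0.0], [0.0, 0.0, -1.0]]
wrist_force: [-4.0, 0.1, 5.5]
finger_gap: 0.0552
gripper_force: 45.2
```

Call:
step_hand --moves '[[0.05,[-0.0007,0,0.001],0],[0.05,[0,0,0],0],[0.05,[0,0,0],0]]'

```text
clock: 14.92
ee_pos: [0.5516, 0.1356, 0.2341]
orientation: [[0.994, -0.11, 0.002], [-0.11, -0.994, -0.0], [0.002, -0.0, -1.0]]
wrist_force: [-4.2, -0.6, 11.2]
finger_gap: 0.0555
gripper_force: 46.1
```

Call:
step_hand --moves '[[0.065,[0,0,0],0],[0.085,[0,0,0],0],[0.085,[0,0,0],0],[0.085,[0,0,-0.03],0],[0.085,[0,0,-0.03],0],[0.085,[0,0,0],0]]'

```text
clock: 15.68
ee_pos: [0.5515, 0.1357, 0.2944]
orientation: [[0.994, -0.11, 0.004], [-0.11, -0.994, 0.0], [0.004, -0.001, -1.0]]
wrist_force: [0.9, 0.3, -0.7]
finger_gap: 0.0851
gripper_force: 0.0
```

```bash
python3 go.py spare .28
```

```text
spare turn -4.09 dx -0.0122 dy -0.1420 dz 0.0144 dist 0.142 t 15.675
```

Scaled: -4.09 degrees / 180 = -0.0227.

Call:
step_hand --moves '[[0.085,[0,0,0],-0.0227],[0.085,[-0.0036,-0.0473,0],0],[0.085,[-0.0036,-0.0473,0],0],[0.085,[-0.0036,-0.0474,0.01],0],[0.085,[0,0,0.02],0],[0.085,[0,0,0.02],0],[0.085,[0,0,0.01],0],[0.085,[0,0,0.0015],0],[0.085,[0,0,0],0],[0.05,[0,0,0],0],[0.05,[0,0,0],0],[0.05,[0,0,0],0],[0.05,[0,0,0],0]]'

```text
clock: 17.3
ee_pos: [0.546, 0.278, 0.2316]
orientation: [[0.999, -0.038, 0.001], [-0.038, -0.999, 0.0], [0.001, -0.0, -1.0]]
wrist_force: [-0.8, -1.2, 5.4]
finger_gap: 0.0553
gripper_force: 44.8
```

```bash
python3 go.py spare .28
```

```text
spare turn -0.00 dx -0.0012 dy 0.0000 dz -0.0484 dist 0.001 t 17.3
```

Call:
step_hand --moves '[[0.05,[0,0,-0.01],0],[0.05,[0,0,-0.02],0],[0.05,[0,0,-0.03],0],[0.05,[0,0,-0.03],0],[0.05,[0,0,0],0]]'

```text
clock: 17.92
ee_pos: [0.5459, 0.278, 0.3227]
orientation: [[0.999, -0.038, 0.003], [-0.038, -0.999, 0.001], [0.003, -0.001, -1.0]]
wrist_force: [0.6, -0.8, -3.7]
finger_gap: 0.0556
gripper_force: 44.0
```

```bash
python3 go.py large .3
```

```text
large turn -19.20 dx -0.2610 dy 0.5152 dz 0.0227 dist 0.578 t 17.925
```

Scaled: -9.6 degrees / 180 = -0.0533.

Call:
step_hand --moves '[[0.05,[0,0,0],-0.0533],[0.05,[0,0,0],-0.0533],[0.05,[-0.0261,0.0515,0],0],[0.05,[-0.0261,0.0515,0],0],[0.05,[-0.0261,0.0515,0],0],[0.05,[-0.0261,0.0515,0],0],[0.05,[-0.0261,0.0515,0],0],[0.05,[-0.0261,0.0515,0],0],[0.05,[-0.0261,0.0515,0],0],[0.05,[-0.0261,0.0515,0],0],[0.05,[-0.0261,0.0515,0],0],[0.05,[-0.0261,0.0519,0],0],[0.05,[0,0,0],0],[0.05,[0,0,0.02],0],[0.05,[0,0,0.01],0],[0.05,[0,0,0],0]]'

```text
clock: 19.92
ee_pos: [0.4469, -0.2906, 0.2899]
orientation: [[0.956, 0.293, -0.002], [0.293, -0.956, 0.002], [-0.001, -0.002, -1.0]]
wrist_force: [-0.2, 1.0, -3.4]
finger_gap: 0.0551
gripper_force: 44.6
```

```bash
python3 go.py large .2325
```

```text
large turn 0.03 dx -0.0000 dy 0.0004 dz 0.0574 dist 0.000 t 19.925
```

Call:
step_hand --moves '[[0.05,[0,0.0006,0.02],0],[0.05,[0,0,0.02],0],[0.05,[0,0,0],0]]'

```text
clock: 20.3
ee_pos: [0.4471, -0.2914, 0.2503]
orientation: [[0.956, 0.293, -0.002], [0.293, -0.956, 0.002], [-0.001, -0.002, -1.0]]
wrist_force: [-0.1, -0.2, -3.8]
finger_gap: 0.0555
gripper_force: 44.6
```

Call:
step_hand --moves '[[0.05,[0,0,0.007],0],[0.05,[0,0,0.004],0],[0.05,[0,0,0],0],[0.05,[0,0,0],0]]'

```text
clock: 20.8
ee_pos: [0.4471, -0.2919, 0.2402]
orientation: [[0.956, 0.292, 0.0], [0.292, -0.956, -0.0], [0.0, 0.0, -1.0]]
wrist_force: [0.6, 0.1, -3.1]
finger_gap: 0.0553
gripper_force: 44.8
```

Call:
step_hand --moves '[[0.05,[0,0,0.003],0],[0.05,[0,0,0.003],0],[0.05,[0,0,0],0],[0.05,[0,0,0],0]]'

```text
clock: 21.3
ee_pos: [0.4471, -0.2919, 0.2339]
orientation: [[0.956, 0.292, 0.0], [0.292, -0.956, -0.0], [0.0, 0.0, -1.0]]
wrist_force: [0.4, 0.3, -4.0]
finger_gap: 0.0553
gripper_force: 44.8
```

Call:
step_hand --moves '[[0.05,[0,0,0.002],0],[0.05,[0,0,0.0015],0],[0.05,[0,0,0],0],[0.05,[0,0,0],0]]'

```text
clock: 21.8
ee_pos: [0.4471, -0.2918, 0.2316]
orientation: [[0.956, 0.292, 0.0], [0.292, -0.956, -0.0], [0.0, 0.0, -1.0]]
wrist_force: [-4.0, 3.0, 9.9]
finger_gap: 0.0553
gripper_force: 46.4
```

Home. Release, then on to the slim packs: slim_flat from the cheek cradle to the spare first.

Call:
step_hand --moves '[[0.065,[0,0,0],0],[0.085,[0,0,0],0],[0.085,[0,0,0],0],[0.085,[0,0,-0.03],0],[0.085,[0,0,-0.03],0],[0.085,[0,0,0],0]]'

```text
clock: 22.55
ee_pos: [0.4474, -0.2921, 0.2923]
orientation: [[0.956, 0.292, 0.003], [0.292, -0.956, -0.003], [0.002, 0.004, -1.0]]
wrist_force: [0.3, 0.2, -0.5]
finger_gap: 0.0855
gripper_force: 0.0
```

```bash
python3 go.py cheek .28
```

```text
cheek turn -2.01 dx 0.1515 dy -0.2060 dz 0.0123 dist 0.256 t 22.55
```

Scaled: -2.01 degrees / 180 = -0.0112.

Call:
step_hand --moves '[[0.085,[0,0,0],-0.0112],[0.085,[0.0303,-0.0411,0],0],[0.085,[0.0303,-0.0411,0],0],[0.085,[0.0303,-0.0411,0],0],[0.085,[0.0303,-0.0411,0],0],[0.085,[0.0303,-0.0411,0.01],0],[0.085,[0,0,0.02],0],[0.085,[0,0,0.01],0],[0.085,[0,0,0],0]]'

```text
clock: 23.68
ee_pos: [0.5232, -0.0486, 0.2495]
orientation: [[0.946, 0.325, -0.002], [0.325, -0.946, 0.001], [-0.002, -0.001, -1.0]]
wrist_force: [0.3, 0.3, 0.2]
finger_gap: 0.0851
gripper_force: 0.0
```

```bash
python3 go.py cheek .2305
```

Run:
```python
from h import *
f={c:bot.grab_frame(c)[:,:,::-1] for c in("top","scene")}
a=cv2.resize(f["scene"][130:250,220:340],None,fx=3.3,fy=3.3,interpolation=2);b=cv2.resize(f["top"][180:300,230:350],None,fx=3.3,fy=3.3,interpolation=2)
cv2.imwrite("pics/p3.png",np.hstack([a,b]))
```

```text
cheek turn -0.02 dx 0.0005 dy -0.0005 dz 0.0190 dist 0.001 t 23.675
```

View pics/p3.png

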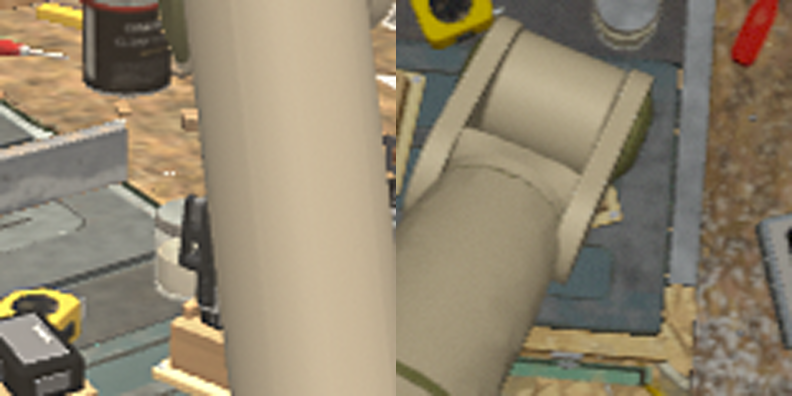

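The jar stands and the arm hides the cradle, so I rely on the measurements here.

Call:
step_hand --moves '[[0.085,[0,0,0.019],0],[0.085,[0,0,0],0],[0.04,[0,0,0],0],[0.04,[0,0,0],0],[0.04,[0,0,0],0],[0.04,[0,0,0],0],[0.04,[0,0,0],0]]' --force 35

```text
clock: 24.65
ee_pos: [0.5236, -0.0483, 0.2322]
orientation: [[0.945, 0.326, 0.001], [0.326, -0.945, -0.0], [0.001, 0.001, -1.0]]
wrist_force: [-1.7, 0.4, 7.1]
finger_gap: 0.0456
gripper_force: 36.8
```

Call:
step_hand --moves '[[0.04,[0,0,-0.01],0],[0.04,[0,0,-0.02],0],[0.04,[0,0,-0.03],0],[0.04,[0,0,-0.03],0],[0.04,[0,0,0],0]]'

```text
clock: 25.28
ee_pos: [0.5236, -0.0482, 0.3233]
orientation: [[0.945, 0.326, 0.004], [0.326, -0.945, -0.001], [0.003, 0.003, -1.0]]
wrist_force: [-0.8, 0.9, -2.3]
finger_gap: 0.0454
gripper_force: 36.5
```

```bash
python3 go.py spare .3
```

```text
spare turn 21.21 dx 0.0087 dy -0.3268 dz 0.0233 dist 0.327 t 25.275
```

Scaled: 10.61 degrees / 180 = 0.0589.

Call:
step_hand --moves '[[0.04,[0,0,0],0.0589],[0.04,[0,0,0],0.0589],[0.04,[0.0016,-0.0545,0],0],[0.04,[0.0016,-0.0545,0],0],[0.04,[0.0016,-0.0545,0],0],[0.04,[0.0016,-0.0545,0],0],[0.04,[0.0016,-0.0545,0],0],[0.04,[0.0016,-0.0543,0],0],[0.04,[0,0,0],0],[0.04,[0,0,0.02],0],[0.04,[0,0,0.01],0],[0.04,[0,0,0],0]]'

```text
clock: 26.78
ee_pos: [0.5456, 0.2773, 0.2903]
orientation: [[0.999, -0.039, -0.002], [-0.039, -0.999, -0.001], [-0.002, 0.001, -1.0]]
wrist_force: [0.0, 0.8, -2.5]
finger_gap: 0.0454
gripper_force: 36.9
```

```bash
python3 go.py spare .2325
```

```text
spare turn -0.05 dx -0.0008 dy -0.0006 dz 0.0578 dist 0.001 t 26.775
```

Call:
step_hand --moves '[[0.04,[0,0,0.02],0],[0.04,[0,0,0.02],0],[0.04,[0,0,0],0]]'

```text
clock: 27.15
ee_pos: [0.5455, 0.2776, 0.2507]
orientation: [[0.999, -0.039, -0.002], [-0.039, -0.999, -0.001], [-0.002, 0.001, -1.0]]
wrist_force: [0.3, 0.5, -1.9]
finger_gap: 0.0455
gripper_force: 36.8
```

Call:
step_hand --moves '[[0.04,[0,0,0.008],0],[0.04,[0,0,0.005],0],[0.04,[0,0,0],0],[0.04,[0,0,0],0]]'

```text
clock: 27.65
ee_pos: [0.5457, 0.278, 0.2387]
orientation: [[0.999, -0.039, 0.001], [-0.039, -0.999, 0.0], [0.001, -0.0, -1.0]]
wrist_force: [0.4, 0.2, -2.0]
finger_gap: 0.0453
gripper_force: 36.9
```

Call:
step_hand --moves '[[0.04,[0,0,0.003],0],[0.04,[0,0,0.001],0],[0.04,[0,0,0],0],[0.04,[0,0,0],0]]'

```text
clock: 28.15
ee_pos: [0.5456, 0.278, 0.2345]
orientation: [[0.999, -0.038, 0.0], [-0.038, -0.999, 0.0], [0.0, -0.0, -1.0]]
wrist_force: [1.1, 0.4, -2.2]
finger_gap: 0.045
gripper_force: 36.9
```

Call:
step_hand --moves '[[0.04,[0,0,0.002],0],[0.04,[0,0,0.0015],0],[0.04,[0,0,0],0],[0.04,[0,0,0],0]]'

```text
clock: 28.65
ee_pos: [0.5456, 0.278, 0.2322]
orientation: [[0.999, -0.038, 0.001], [-0.038, -0.999, -0.0], [0.001, -0.0, -1.0]]
wrist_force: [-5.0, -1.0, 9.9]
finger_gap: 0.0452
gripper_force: 38.3
```

Home. Release, then to the small charger.

Call:
step_hand --moves '[[0.055,[0,0,0],0],[0.085,[0,0,0],0],[0.085,[0,0,0],0],[0.085,[0,0,-0.03],0],[0.085,[0,0,-0.04],0],[0.085,[0,0,0],0]]'

```text
clock: 29.4
ee_pos: [0.546, 0.2781, 0.3039]
orientation: [[0.999, -0.038, 0.006], [-0.038, -0.999, 0.002], [0.006, -0.002, -1.0]]
wrist_force: [0.4, -0.5, -0.6]
finger_gap: 0.0849
gripper_force: 0.0
```

```bash
python3 go.py small .29
```

```text
small turn -6.01 dx 0.0202 dy 0.6018 dz 0.0139 dist 0.602 t 29.4
```

The rows are not in the units I measure in: turns go in shares of pi rad. I convert before sending: -6.01 degrees / 180 = -0.0334.

Call:
step_hand --moves '[[0.085,[0,0,0],-0.0334],[0.085,[0.0018,0.0547,0],0],[0.085,[0.0018,0.0547,0],0],[0.085,[0.0018,0.0547,0],0],[0.085,[0.0018,0.0547,0],0],[0.085,[0.0018,0.0547,0],0],[0.085,[0.0018,0.0547,0],0],[0.085,[0.0018,0.0547,0],0],[0.085,[0.0018,0.0547,0],0],[0.085,[0.0018,0.0547,0],0],[0.085,[0.0018,0.0547,0],0],[0.085,[0.0022,0.0548,0.01],0],[0.085,[0,0,0],0],[0.085,[0,0,0.02],0],[0.085,[0,0,0.02],0],[0.085,[0,0,0],0]]'

```text
clock: 31.4
ee_pos: [0.6055, -0.3201, 0.2489]
orientation: [[0.998, 0.067, -0.003], [0.067, -0.998, 0.003], [-0.003, -0.003, -1.0]]
wrist_force: [-0.3, -0.2, 0.8]
finger_gap: 0.0852
gripper_force: 0.0
```

```bash
python3 go.py small .2305
```

```text
small turn 0.05 dx 0.0004 dy 0.0009 dz 0.0184 dist 0.001 t 31.4
```

Call:
step_hand --moves '[[0.085,[0,0,0.0184],0],[0.085,[0,0,0],0],[0.04,[0,0,0],0],[0.04,[0,0,0],0],[0.04,[0,0,0],0],[0.04,[0,0,0],0],[0.04,[0,0,0],0]]' --force 35

```text
clock: 32.28
ee_pos: [0.6058, -0.3212, 0.2333]
orientation: [[0.998, 0.066, 0.001], [0.066, -0.998, -0.001], [0.001, 0.001, -1.0]]
wrist_force: [0.1, -0.4, 5.9]
finger_gap: 0.0451
gripper_force: 38.0
```

Call:
step_hand --moves '[[0.04,[0,0,-0.01],0],[0.04,[0,0,-0.02],0],[0.04,[0,0,-0.03],0],[0.04,[0,0,-0.03],0],[0.04,[0,0,0],0]]'

```text
clock: 32.9
ee_pos: [0.6058, -0.3212, 0.3258]
orientation: [[0.998, 0.066, 0.004], [0.066, -0.998, -0.003], [0.004, 0.004, -1.0]]
wrist_force: [-0.3, 0.0, -2.2]
finger_gap: 0.0453
gripper_force: 37.3
```

```bash
python3 go.py cheek .3
```

Run:
```python
from h import *
f={c:bot.grab_frame(c)[:,:,::-1] for c in("top","scene")}
a=cv2.resize(f["scene"][170:300,140:320],None,fx=2.2,fy=2.2,interpolation=2);b=cv2.resize(f["top"][180:310,150:330],None,fx=2.2,fy=2.2,interpolation=2)
cv2.imwrite("pics/p4.png",np.hstack([a,b]))
```

```text
cheek turn -15.19 dx 0.0111 dy -0.2851 dz 0.0258 dist 0.285 t 32.9
```

View pics/p4.png

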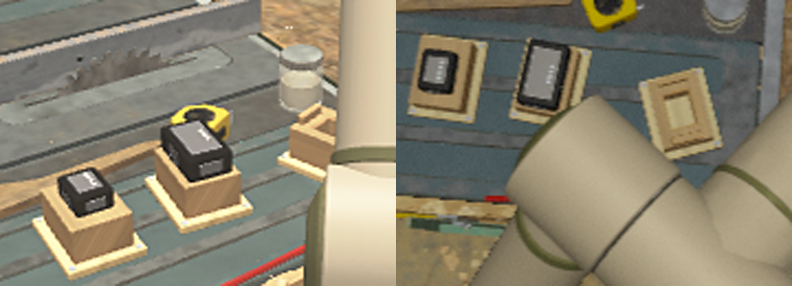

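slim_flat is home in the spare, wide_full in the open cradle, the cheek cradle is empty and the jar stands. Taking slim_full to the cheek cradle.

Scaled: -7.6 degrees / 180 = -0.0422.

Call:
step_hand --moves '[[0.04,[0,0,0],-0.0422],[0.04,[0,0,0],-0.0422],[0.04,[0.0018,-0.0475,0],0],[0.04,[0.0018,-0.0475,0],0],[0.04,[0.0018,-0.0475,0],0],[0.04,[0.0019,-0.0475,0],0],[0.04,[0.0019,-0.0475,0],0],[0.04,[0.0019,-0.0476,0],0],[0.04,[0,0,0],0],[0.04,[0,0,0.02],0],[0.04,[0,0,0.01],0],[0.04,[0,0,0],0]]'

```text
clock: 34.5
ee_pos: [0.5233, -0.0484, 0.2915]
orientation: [[0.946, 0.325, -0.002], [0.325, -0.946, 0.001], [-0.002, -0.001, -1.0]]
wrist_force: [-0.4, -0.4, -1.7]
finger_gap: 0.0449
gripper_force: 37.5
```

```bash
python3 go.py cheek .2335
```

```text
cheek turn -0.04 dx 0.0003 dy -0.0003 dz 0.0580 dist 0.000 t 34.5
```

Call:
step_hand --moves '[[0.04,[0,0,0.02],0],[0.04,[0,0,0.02],0],[0.04,[0,0,0],0]]'

```text
clock: 34.88
ee_pos: [0.5233, -0.0482, 0.2519]
orientation: [[0.946, 0.325, -0.002], [0.325, -0.946, 0.001], [-0.002, -0.001, -1.0]]
wrist_force: [-0.6, 0.0, -1.8]
finger_gap: 0.0453
gripper_force: 37.4
```

Call:
step_hand --moves '[[0.04,[0,0,0.008],0],[0.04,[0,0,0.005],0],[0.04,[0,0,0],0],[0.04,[0,0,0],0]]'

```text
clock: 35.38
ee_pos: [0.5235, -0.048, 0.2398]
orientation: [[0.946, 0.325, 0.0], [0.325, -0.946, -0.0], [0.0, 0.0, -1.0]]
wrist_force: [-1.5, 0.3, -1.8]
finger_gap: 0.0452
gripper_force: 37.5
```

Call:
step_hand --moves '[[0.04,[0,0,0.003],0],[0.04,[0,0,0.002],0],[0.04,[0,0,0],0],[0.04,[0,0,0],0]]'

```text
clock: 35.88
ee_pos: [0.5234, -0.048, 0.2345]
orientation: [[0.946, 0.325, 0.0], [0.325, -0.946, -0.0], [0.0, 0.0, -1.0]]
wrist_force: [-0.8, -0.5, -2.0]
finger_gap: 0.0449
gripper_force: 37.5
```

Call:
step_hand --moves '[[0.04,[0,0,0.0015],0],[0.04,[0,0,0.0015],0],[0.04,[0,0,0],0],[0.04,[0,0,0],0]]'

```text
clock: 36.38
ee_pos: [0.5234, -0.0479, 0.2332]
orientation: [[0.946, 0.326, 0.001], [0.326, -0.946, -0.0], [0.001, 0.001, -1.0]]
wrist_force: [-6.5, 0.7, 16.8]
finger_gap: 0.0452
gripper_force: 39.8
```

Home at 0.2332, matching its pick height of 0.2333. Release and return to the spare.

Call:
step_hand --moves '[[0.055,[0,0,0],0],[0.085,[0,0,0],0],[0.085,[0,0,0],0],[0.085,[0,0,-0.03],0],[0.085,[0,0,-0.04],0],[0.085,[0,0,0],0]]'

```text
clock: 37.12
ee_pos: [0.5238, -0.048, 0.304]
orientation: [[0.946, 0.326, 0.005], [0.326, -0.946, -0.002], [0.004, 0.003, -1.0]]
wrist_force: [0.6, -0.5, -0.7]
finger_gap: 0.085
gripper_force: 0.0
```

```bash
python3 go.py spare .29
```

```text
spare turn 21.20 dx 0.0085 dy -0.3266 dz 0.0140 dist 0.327 t 37.125
```

Scaled: 10.6 degrees / 180 = 0.0589.

Call:
step_hand --moves '[[0.085,[0,0,0],0.0589],[0.085,[0,0,0],0.0589],[0.085,[0.0016,-0.0545,0],0],[0.085,[0.0016,-0.0545,0],0],[0.085,[0.0016,-0.0545,0],0],[0.085,[0.0016,-0.0545,0],0],[0.085,[0.0016,-0.0545,0],0],[0.085,[0.0015,-0.0541,0.01],0],[0.085,[0,0,0],0],[0.085,[0,0,0.03],0],[0.085,[0,0,0.02],0],[0.085,[0,0,0.0135],0],[0.085,[0,0,0],0],[0.04,[0,0,0],0],[0.04,[0,0,0],0],[0.04,[0,0,0],0],[0.04,[0,0,0],0],[0.04,[0,0,0],0]]' --force 35

```text
clock: 39.38
ee_pos: [0.5456, 0.2781, 0.2289]
orientation: [[0.999, -0.038, 0.001], [-0.038, -0.999, 0.0], [0.001, -0.0, -1.0]]
wrist_force: [-0.5, -1.1, 6.4]
finger_gap: 0.0455
gripper_force: 37.3
```

Call:
step_hand --moves '[[0.04,[0,0,-0.01],0],[0.04,[0,0,-0.02],0],[0.04,[0,0,-0.03],0],[0.04,[0,0,-0.04],0],[0.04,[0,0,0],0]]'

```text
clock: 40.0
ee_pos: [0.5456, 0.2782, 0.3313]
orientation: [[0.999, -0.038, 0.005], [-0.038, -0.999, 0.002], [0.005, -0.002, -1.0]]
wrist_force: [0.0, 0.8, -2.9]
finger_gap: 0.0456
gripper_force: 36.5
```

```bash
python3 go.py small .3
```

```text
small turn -6.00 dx 0.0206 dy 0.6019 dz 0.0313 dist 0.602 t 40.0
```

Scaled: -6 degrees / 180 = -0.0333.

Call:
step_hand --moves '[[0.04,[0,0,0],-0.0333],[0.04,[0.0018,0.0547,0],0],[0.04,[0.0018,0.0547,0],0],[0.04,[0.0018,0.0547,0],0],[0.04,[0.0018,0.0547,0],0],[0.04,[0.0018,0.0547,0],0],[0.04,[0.0018,0.0547,0],0],[0.04,[0.0018,0.0547,0],0],[0.04,[0.0018,0.0547,0],0],[0.04,[0.0018,0.0547,0],0],[0.04,[0.0018,0.0547,0],0],[0.04,[0.0026,0.0549,0],0],[0.04,[0,0,0],0],[0.04,[0,0,0.02],0],[0.04,[0,0,0.02],0],[0.04,[0,0,0],0]]'

```text
clock: 42.0
ee_pos: [0.6056, -0.3202, 0.2857]
orientation: [[0.998, 0.067, -0.004], [0.067, -0.998, 0.003], [-0.004, -0.003, -1.0]]
wrist_force: [-0.0, 0.1, -1.8]
finger_gap: 0.0454
gripper_force: 36.9
```

```bash
python3 go.py small .229
```

```text
small turn 0.03 dx 0.0003 dy 0.0008 dz 0.0567 dist 0.001 t 42.0
```

Call:
step_hand --moves '[[0.04,[0,0,0.02],0],[0.04,[0,0,0.018],0],[0.04,[0,0,0],0]]'

```text
clock: 42.38
ee_pos: [0.6056, -0.3208, 0.2486]
orientation: [[0.998, 0.066, -0.002], [0.066, -0.998, 0.002], [-0.002, -0.002, -1.0]]
wrist_force: [-0.2, -0.5, -1.6]
finger_gap: 0.0451
gripper_force: 36.9
```

Call:
step_hand --moves '[[0.04,[0,0,0.008],0],[0.04,[0,0,0.006],0],[0.04,[0,0,0],0],[0.04,[0,0,0],0]]'

```text
clock: 42.88
ee_pos: [0.6058, -0.3212, 0.2363]
orientation: [[0.998, 0.066, 0.0], [0.066, -0.998, -0.0], [0.0, 0.0, -1.0]]
wrist_force: [-0.8, 0.6, -1.9]
finger_gap: 0.0455
gripper_force: 36.9
```

Call:
step_hand --moves '[[0.04,[0,0,0.002],0],[0.04,[0,0,0.0015],0],[0.04,[0,0,0],0],[0.04,[0,0,0],0]]'

```text
clock: 43.38
ee_pos: [0.6058, -0.3212, 0.2325]
orientation: [[0.998, 0.066, 0.0], [0.066, -0.998, -0.0], [0.0, 0.0, -1.0]]
wrist_force: [-0.2, 0.7, -1.1]
finger_gap: 0.0456
gripper_force: 36.9
```

Call:
step_hand --moves '[[0.04,[0,0,0.002],0],[0.04,[0,0,0.001],0],[0.04,[0,0,0],0],[0.04,[0,0,0],0]]'

```text
clock: 43.88
ee_pos: [0.6058, -0.3211, 0.2295]
orientation: [[0.998, 0.066, 0.0], [0.066, -0.998, 0.0], [0.0, 0.0, -1.0]]
wrist_force: [0.8, -0.8, -1.9]
finger_gap: 0.0456
gripper_force: 36.9
```

Call:
step_hand --moves '[[0.04,[0,0,0.001],0],[0.04,[0,0,0],0],[0.04,[0,0,0],0]]'

```text
clock: 44.25
ee_pos: [0.6058, -0.3212, 0.2289]
orientation: [[0.998, 0.066, 0.0], [0.066, -0.998, -0.0], [0.0, 0.0, -1.0]]
wrist_force: [-1.7, 1.6, 2.1]
finger_gap: 0.0452
gripper_force: 37.5
```

Call:
step_hand --moves '[[0.04,[0,0,0.001],0],[0.04,[0,0,0],0],[0.04,[0,0,0],0]]'

```text
clock: 44.62
ee_pos: [0.6058, -0.3212, 0.2289]
orientation: [[0.998, 0.066, 0.0], [0.066, -0.998, -0.0], [0.0, 0.0, -1.0]]
wrist_force: [-5.4, 3.0, 9.5]
finger_gap: 0.0455
gripper_force: 38.3
```

Call:
step_hand --moves '[[0.055,[0,0,0],0],[0.085,[0,0,0],0],[0.085,[0,0,0],0],[0.085,[0,0,-0.03],0],[0.085,[0,0,-0.05],0],[0.085,[0,0,-0.05],0],[0.085,[-0.05,0.03,0],0],[0.085,[-0.05,0.03,0],0],[0.085,[-0.05,0.03,0],0],[0.085,[-0.05,0.03,0],0],[0.085,[-0.05,0.03,0],0],[0.085,[-0.05,0.03,0],0],[0.085,[-0.05,0.03,0],0],[0.085,[0,0,0],0],[0.085,[0,0,0],0]]'

```text
clock: 46.5
ee_pos: [0.2707, -0.5537, 0.3573]
orientation: [[0.998, 0.066, 0.0], [0.066, -0.998, 0.0], [0.0, -0.0, -1.0]]
wrist_force: [0.1, -0.3, -0.0]
finger_gap: 0.0852
gripper_force: 0.0
```

Run:
```python
from h import *
f={c:bot.grab_frame(c)[:,:,::-1] for c in("top","scene")}
a=cv2.resize(f["scene"][180:310,140:400],None,fx=3,fy=2.25,interpolation=2)
a=cv2.resize(f["scene"][190:300,140:400],None,fx=3,fy=3,interpolation=2);b=cv2.resize(f["top"][170:262,150:410],None,fx=3,fy=3,interpolation=2)
b=cv2.resize(f["top"][170:260,150:410],None,fx=3,fy=3,interpolation=2)
o=np.vstack([a[:330],b[:270]])
cv2.imwrite("pics/p5.png",o)
cv2.imwrite("pics/p6.png",cv2.resize(f["top"][170:300,330:430],None,fx=4.5,fy=4.5,interpolation=2))
```

```text
(no output)
```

View pics/p5.png

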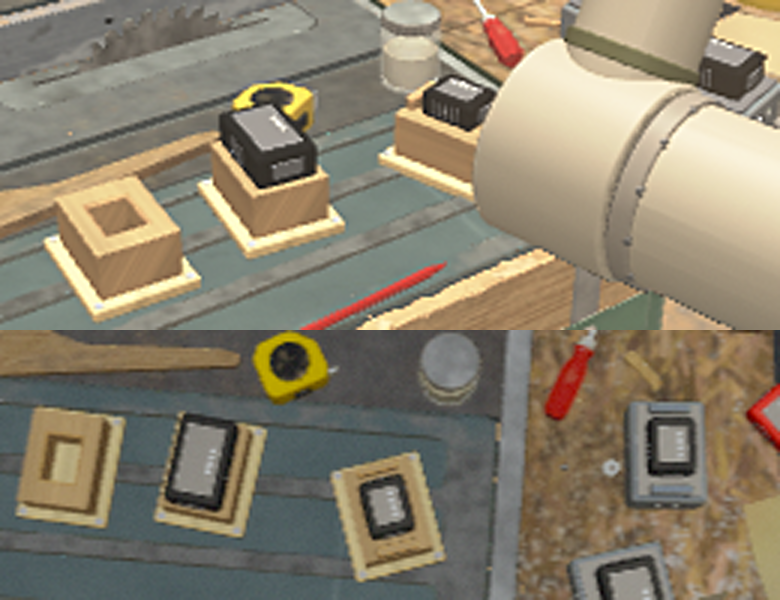

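View pics/p6.png

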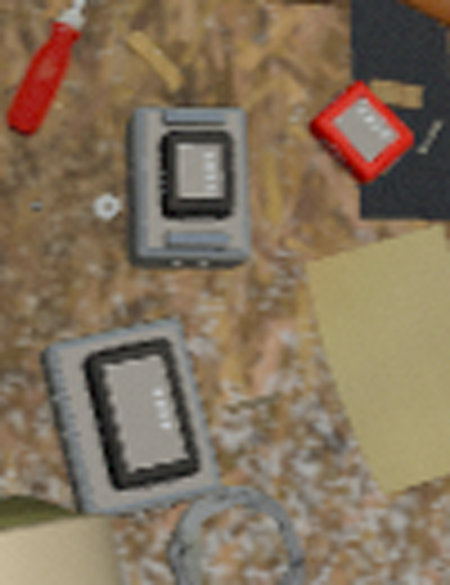

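All four packs are seated, the spare is empty at (63,460), the jar stands at (410,45) and (450,365), and the robot touches nothing. Handing in.

```bash
python3 -c "
from workcell import bot
print(bot.job_done())"
```

```text
the job is handed in; nothing more can be done
None
```

The swap is done and handed in at about 46.6 s: both flat packs are in their twins' chargers, both full packs are in the cradles the flats came from, the spare cradle is empty and the jar is standing.

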